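Menu board in its caddy, spring clip held open round its edge

ROBOT

A 6-joint arm with a two-finger parallel gripper is mounted at the origin on a cart in front of the work surface, level with it; the furniture and walls round the work are solid. World frame = base frame: x ahead of the robot, y to its left, z up, the work surface at z = 0. Lengths are in m, angles in rad, forces in N, time in s.
With the tool pointing down it reaches from about 0.35 to 0.975 m from the base axis. Payload 4.9 kg.
Tool frame: the origin (TCP) lies at the very end of the fingers, on their centre line; the grasp point (between the pads) lies 19 mm behind it; x points along the fingers, y is the direction in which the jaws open and shut, and the axes are right-handed (so a half turn about x gives the same grasp; the last joint's range is limited). The gripper opens to 85 mm and grips with 20 to 120 N. Pads are 22 mm wide; open, the fingers measure 114 mm over their backs; the gripper's body (76 mm by 85 mm) begins 54 mm behind the grasp point. The pads swing forward as they close: fully open they stand 13 mm farther back than shut.
Start: joints at [1.219, 0.053, 1.613, -0, 1.476, -0.119], TCP at [0.144, 0.608, 0.199] pointing down, gripper open.
Joint ranges: [-3.01, 3.01], [-1.01, 2.22], [0.06, 2.58], [-1.02, 4.17], [0.09, 2.62], [-3.14, 3.14]. Speed limits (rad/s): [2.57, 2.57, 3.14, 3.14, 3.14, 3.14].

INTERFACE

Orientations are given as a rotation vector (axis times angle).
In Python, from station import ctrl, get_image, calibration, finish_job, search_frame, cut_out, mark_of gives the robot as it stands. The module is installed in compiled form; this text tells all that it offers.
- The arm moves only by the tool arm_command, never from a script. Its argument "plan" is a list that holds one entry, the list of rows, each a list of 7 numbers: the shift along the tool's x, y, z in m, then the turn, a rotation vector about the tool's x, y, z in degrees, then the finger opening in m, from 0 to 0.0854. A call has 1 to 20 rows; each row shifts and turns the pose as measured when the row begins, along the tool's axes as they then stand; what a row does not reach is not made up. A row lasts 1/12 s, in which the tool goes at most 41.7 mm and 7.16 degrees, less where a joint would pass 70% of its speed; a pose out of reach is approached as far as the arm can. A call with a gripper value outside its range is refused whole. The fingers move at their own pace and stop on an object; "squeeze" is the grip in N (left out, the last holds). Time passes only in rows, so rows that do not move let the fingers close. It gives the time, the measured TCP pose, the force and the opening at its end, in the units of the state.
- ctrl.get_obs(): the state, without advancing time (a new reading comes with each control period).
- get_image(name): name is "side" or "top" or "wrist"; returns the picture (480x640x3 uint8, red, green, blue); there is no depth.
- calibration(name): a dict with "fx", "fy", "cx", "cy" (pixels), "cam_to_world" (4x4, takes a point from camera to world coordinates); the wrist camera has in their place "hand_eye" (4x4, takes a point from camera to tool coordinates, whose origin is the TCP and whose axes are the tool frame's). Camera axes: x right, y down, z forward; pixel columns grow to the right and rows downward; lengths in m; the calibration is good to about 2 mm. The wrist camera is an equidistant fisheye: a pixel r from the principal point sees the ray r / f radians off the axis. A picture is of the moment at which its call begins: read the wrist's pose just before it. calibration takes no time and is no camera call.
- finish_job(): hands the job in, once; it reports no verdict.
Trained networks look in the newest picture that a camera, given by its name, has taken for a name from the list of things; names that differ only in an ending like _2 or _b are one class to them, and where a whole thing is asked for, a point or a joint stands for the part that bears it (a point fixed in the world has none). Each returns a list of dicts, best first, with "conf" (0 to 1); they miss things now and then, are a little off and sometimes report something else, mostly with a low value. They report only what shows in the picture. A call takes as long as a camera call. They do not tell look-alikes from the thing itself.
- search_frame(camera, thing): "at" ([x, y, z] in m, in the coordinates of the camera as it stood for that picture, good to about 4 mm: the middle of the surface that is visible of it).
- cut_out(camera, thing): "mask" (480x640 bool, what is visible of it).
- mark_of(camera, thing): "at" ([x, y, z] in m, in the coordinates of the camera as it stood for that picture, good to about 4 mm: a listed point, or the origin of a listed thing).
The state is a dict: "t": time; "q": joint angles; "dq": joint speeds; "effort": joint torques, N m; "tool_pos": TCP position; "tool_rot": TCP orientation; "contact_force": force on the tool from outside, world axes, zero at the start; "wrist_torque": the same for the moment, N m; "opening": finger opening in m.
Only numpy, scipy, OpenCV 4.12 (cv2) and the standard library are available. Lean on these libraries where they do the work, as an engineer would, in place of code of your own. Each camera call takes 0.05 s, during which the arm holds its last target. There are 200 camera calls.

TASK

Set the small slate menu board into the coffee caddy: its wooden foot goes flat and square, fully home, in the rectangular pocket; lower it in rather than dropping it, and let go of it. Then pick up the steel spring clip by its two tails, squeeze it wide open and bring it round one of the board's upright side edges, the edge well inside the jaws, one jaw in front of the panel and one behind, clear of the panel on both sides. Finish holding it there, still squeezed open and in the air, so that I can slip the new bean card in; do not let go, and leave the other things on the worktop where they are.

Things in the scene. Friction and masses are not known exactly. Their poses are not given: they have to be found in the camera images.
- menu_board: Small loose menu board, 0.3 kg: dark slate panel 8 mm thick, 116 wide, 105 high, upright on the middle of a pale wooden foot 44 x 90 x 18 mm, lower edge bevelled 2.5 mm; 123 mm high in all. Origin: centre of the foot's underside. x normal to the panel (chalk cup on the -x face), y along its width, z up; goes in either way round. Grip across the panel's top edge from above.
- board_edge_left (a point): Middle of the board's upright side edge at its y = +58 mm, 70 mm above the foot's underside, on the panel's mid-plane.
- board_edge_right (a point): The same on the other upright side edge, at the board's y = -58 mm.
- caddy: Heavy wooden caddy that does not move: 162 mm (x) by 232 mm (y), 28 mm high, dark frame 30 mm high. Origin: centre of its underside, on the worktop. It has a rectangular pocket (caddy_pocket) and, at y = -66 mm, two round wells with a tamper (x = +36 mm) and a black leveller (x = -36 mm) in them.
- caddy_pocket (a point): Centre of the floor of the caddy's rectangular pocket, at the caddy's y = +45 mm, 14 mm above the worktop. The pocket is 48 mm (caddy x) by 94 mm (caddy y), 2 mm wider than the board's foot on each side, 14 mm deep; the foot's long side lies along the caddy's y. Seated, the board's origin is at this point.
- clip: Dark steel spring clip, 65 g, loose, on its side: 28 mm high, 88 mm long. Origin: on the hinge axis, at the underside. z the hinge axis (up), +x along the jaws (46 mm), -x along the tails (42 mm). The frame belongs to the +y lever and turns half the opening when squeezed. Shut, the tails splay 18 degrees each, 14 mm over their outsides at the hinge, 35 at 25 mm behind it, 46 at their ends.
- clip_lever (a joint): Opening angle between the clip's levers, rad: 0 shut, 0.64 at the stop. Squeezing the tails (from above, across y, about 26 mm behind the hinge) opens the jaws: 4 N at first, about 13 N at the stop; harder does no harm. At the stop the tails are parallel, 18 mm over their outsides. Jaw tips 1 mm apart at 0, 15 mm at 0.32, 29 mm at 0.64; inner faces 5 mm apart at the hinge.
- clip_tip_a (a point): Inner face of the tip of the clip's +y jaw, 43.5 mm from the hinge, at mid-height of the clip as it lies (14 mm).
- clip_tip_b (a point): The same on the clip's -y jaw.
- tamper: Bystander: coffee tamper, 58 mm wide, 90 mm tall, in the caddy's far round well. Origin: centre of its underside.
- leveller: Bystander: black round coffee leveller, 61 mm wide, 35 mm tall, in the caddy's near round well. Origin: centre of its underside.
- kitchen_timer: Bystander: round kitchen timer, 62 mm wide, 48 mm tall, at the back left. Origin: centre of its underside.
- needle_tool: Bystander: needle stirring tool on a round wooden stand, 36 mm wide, 96 mm tall, at the back left. Origin: centre of its underside.
- grounds_brush: Bystander: wooden counter brush, 162 mm long, 24 mm high, to the right of the caddy. Origin: underside.
Not all that is in view belongs to the job. Leave any yellow look-alike of the menu_board alone.

How it is judged:
On the way, in this order (a step that is already met when the one before it is completed fails the run):
1. the board's foot is fully home in the pocket, flat and square, and the board is let go (z of menu_board in the frame of caddy_pocket below 0.003 m and horizontal distance between menu_board and caddy_pocket below 0.005 m and angle between the y axis of menu_board and the y axis of caddy, either way round below 0.08 rad and angle between menu_board's own z axis and vertical below 0.05 rad and contact force between the fingers and menu_board below 0.1 N and linear speed of menu_board below 0.02 m/s), for 0.2 s.
2. the clip is lifted off the worktop, squeezed open by its tails (height (world z) of clip above 0.03 m and distance between clip_tip_a and clip_tip_b above 0.018 m and contact force between the fingers and clip above 3 N), for 0.2 s.
At the end, for the whole second after the job is handed in: Board: foot home within 3 mm, 5 mm off centre, 0.08 rad square, let go. Clip: squeezed by fingers, in the air, touching nothing else; tips over 18 mm apart, one 2 mm clear before the panel, one behind, both 10 mm in from one side edge, hinge 6 mm outside, 30-115 mm above the foot's underside (z of menu_board in the frame of caddy_pocket below 0.003 m and horizontal distance between menu_board and caddy_pocket below 0.005 m and angle between the y axis of menu_board and the y axis of caddy, either way round below 0.08 rad and angle between menu_board's own z axis and vertical below 0.05 rad and ((x of clip_tip_a in the frame of menu_board above 0.006 m and x of clip_tip_b in the frame of menu_board below -0.006 m and y of each of clip_tip_a, clip_tip_b in the frame of menu_board below 0.048 m and y of clip in the frame of menu_board above 0.064 m) or (x of clip_tip_b in the frame of menu_board above 0.006 m and x of clip_tip_a in the frame of menu_board below -0.006 m and y of each of clip_tip_b, clip_tip_a in the frame of menu_board below 0.048 m and y of clip in the frame of menu_board above 0.064 m) or (x of clip_tip_a in the frame of menu_board above 0.006 m and x of clip_tip_b in the frame of menu_board below -0.006 m and y of each of clip_tip_a, clip_tip_b in the frame of menu_board above -0.048 m and y of clip in the frame of menu_board below -0.064 m) or (x of clip_tip_b in the frame of menu_board above 0.006 m and x of clip_tip_a in the frame of menu_board below -0.006 m and y of each of clip_tip_b, clip_tip_a in the frame of menu_board above -0.048 m and y of clip in the frame of menu_board below -0.064 m)) and z of clip_tip_a in the frame of menu_board between 0.03 and 0.115 m and z of clip_tip_b in the frame of menu_board between 0.03 and 0.115 m and distance between clip_tip_a and clip_tip_b above 0.018 m and contact force between the fingers and clip above 3 N and contact force between each of clip, the arm, the fingers and menu_board below 0.3 N and contact force between clip and caddy below 0.3 N and height (world z) of clip above 0.035 m and linear speed of each of clip, menu_board below 0.02 m/s); the arm keeps its last pose, push and grip.
It fails at once if the board is dropped (linear speed of menu_board above 0.6 m/s and contact force between the fingers and menu_board below 0.1 N).
It fails at once if the board is tipped over (angle between menu_board's own z axis and vertical above 0.6 rad).
It fails at once if a bystander is shoved (more than 20 mm) (distance of any of tamper, leveller, kitchen_timer, needle_tool, grounds_brush from where it was at the start of the episode above 0.02 m).
It also fails if it takes over 58 s, if anything falls off the work surface, if the arm or the gripper's body presses on something with over 40 N, if the wrist force passes 120 N, or if a joint passes its speed limit or range.

## Working session

There is one attempt and no reset: what is moved stays moved. The work goes in short steps, Python scripts to look and compute and a tool call to move; the robot and the scene stay as the last step left them, time stands still between calls to the robot, and variables do not carry over. Pictures are saved under pics/ and viewed, about 8 in all and at most 12, crops included, and the job is handed in when it is done.

Besides the shell and the picture viewer there is one more tool, called as a command line: name --argument value ..., lists and objects as JSON in quotes. arm_command: Moves the arm, as the interface text tells. Its arguments: {"type":"object","properties":{"plan":{"type":"array","items":{"type":"array","items":{"type":"array","items":{"type":"number"}}}},"squeeze":{"type":"number"}},"required":["plan"]}

```bash
mkdir -p pics; cat > h.py <<'E'
import numpy as np, cv2
from scipy.spatial.transform import Rotation as R
from station import ctrl,get_image,calibration,finish_job,search_frame,cut_out,mark_of
np.set_printoptions(precision=4,suppress=True)
def snap(c,fn=None):
    o=ctrl.get_obs(); im=get_image(c)
    if fn: cv2.imwrite('pics/'+fn,im[:,:,::-1])
    return o,im
def c2w(c,o):
    k=calibration(c)
    if c!='wrist': return np.array(k['cam_to_world'])
    T=np.eye(4);T[:3,:3]=R.from_rotvec(o['tool_rot']).as_matrix();T[:3,3]=o['tool_pos']
    return T@np.array(k['hand_eye'])
def marks(c,o,names,f=mark_of,n=3):
    M=c2w(c,o)
    for s in names:
        for d in f(c,s)[:n]:
            p=np.array(d['at']); print(c,s,round(d['conf'],2),(M[:3,:3]@p+M[:3,3]))
def proj(c,o,P):
    k=calibration(c);M=np.linalg.inv(c2w(c,o));p=np.atleast_2d(P)@M[:3,:3].T+M[:3,3]
    if c!='wrist': return np.c_[k['fx']*p[:,0]/p[:,2]+k['cx'],k['fy']*p[:,1]/p[:,2]+k['cy']]
    r=np.hypot(p[:,0],p[:,1]);th=np.arctan2(r,p[:,2])
    return np.c_[k['fx']*th*p[:,0]/r+k['cx'],k['fy']*th*p[:,1]/r+k['cy']]
def ray(c,o,uv):
    k=calibration(c);M=c2w(c,o);u=(np.atleast_2d(uv)-[k['cx'],k['cy']])/[k['fx'],k['fy']]
    if c!='wrist': d=np.c_[u,np.ones(len(u))]
    else:
        th=np.hypot(u[:,0],u[:,1]);d=np.c_[u*(np.sin(th)/th)[:,None],np.cos(th)]
    return M[:3,3],d@M[:3,:3].T
def atz(c,o,uv,z):
    p,d=ray(c,o,uv);return p+d*((z-p[2])/d[:,2])[:,None]
def show():
    o=ctrl.get_obs();print('t',o['t'],'pos',o['tool_pos'],'\n',R.from_rotvec(o['tool_rot']).as_matrix(),'F',o['contact_force'],'open',o['opening'])
def delta(P,Rm):
    "shift/turn in tool axes to world pose"
    o=ctrl.get_obs();R0=R.from_rotvec(o['tool_rot']);
    print('shift mm',R0.inv().apply(np.array(P)-o['tool_pos'])*1000,'turn deg',np.degrees((R0.inv()*R.from_matrix(Rm)).as_rotvec()))
def down(a):
    "tool pointing down, tool y at world angle a"
    x=np.array([0,0,-1.]);y=np.array([np.cos(a),np.sin(a),0]);return np.c_[x,y,np.cross(x,y)]
E
python3 - <<'E'
from h import *
show();ims=[]
for c in ['top','side']:
    o,im=snap(c,c+'0.png');ims.append(im)
    marks(c,o,['menu_board','board_edge_left','board_edge_right','caddy','caddy_pocket','clip','clip_tip_a','clip_tip_b','tamper','leveller','kitchen_timer','needle_tool','grounds_brush'],n=2)
E
```

```text
t 0.0 pos [0.1439 0.6075 0.1973] 
 [[-0.0007  0.2307  0.973 ]
 [-0.002   0.973  -0.2307]
 [-1.     -0.0021 -0.0003]] F [-0.1051  0.2706 -0.1294] open 0.08563146742527568
top menu_board 0.9 [ 0.5108  0.1777 -0.0019]
top menu_board 0.69 [0.3292 0.2155 0.001 ]
top board_edge_left 0.85 [0.5306 0.2313 0.0699]
top board_edge_left 0.58 [0.3848 0.2042 0.0689]
top board_edge_right 0.97 [0.273  0.2252 0.0711]
top board_edge_right 0.69 [0.4943 0.1207 0.0654]
top caddy 0.71 [ 0.5138 -0.0853 -0.0021]
top caddy_pocket 0.7 [ 0.5246 -0.0428  0.0107]
top clip 0.64 [0.4568 0.3656 0.0009]
top clip_tip_a 0.64 [0.4142 0.3656 0.0135]
top clip_tip_a 0.41 [0.4146 0.3617 0.0117]
top clip_tip_b 0.64 [0.4142 0.3656 0.0135]
top clip_tip_b 0.41 [0.4146 0.3617 0.0117]
top tamper 0.7 [ 0.5357 -0.1584  0.0143]
top tamper 0.69 [ 0.6846  0.3586 -0.0049]
top leveller 0.76 [ 0.4664 -0.1397  0.0149]
top leveller 0.48 [0.4584 0.3697 0.    ]
top kitchen_timer 0.8 [ 0.6832  0.3627 -0.0064]
top grounds_brush 0.79 [ 0.4363 -0.3417  0.0023]
top grounds_brush 0.41 [0.4157 0.365  0.0117]
side menu_board 0.81 [ 0.3327  0.2192 -0.0025]
side menu_board 0.62 [ 0.5139  0.1784 -0.0008]
side board_edge_left 0.74 [0.3845 0.2051 0.0677]
side board_edge_left 0.74 [0.4942 0.1224 0.0681]
side board_edge_right 0.74 [0.4914 0.1185 0.0673]
side board_edge_right 0.65 [0.2753 0.2268 0.0696]
side caddy 0.61 [ 0.5113 -0.0837 -0.0026]
side caddy_pocket 0.66 [0.6174 0.3639 0.0057]
side clip 0.82 [ 0.4575  0.3665 -0.0035]
side clip_tip_a 0.8 [0.4174 0.3615 0.015 ]
side clip_tip_a 0.67 [0.4165 0.3643 0.012 ]
side clip_tip_b 0.8 [0.4174 0.3615 0.015 ]
side clip_tip_b 0.67 [0.4165 0.3643 0.012 ]
side tamper 0.87 [ 0.5301 -0.1592  0.0096]
side leveller 0.83 [ 0.4645 -0.1463  0.0122]
side leveller 0.62 [0.4194 0.3633 0.0137]
side kitchen_timer 0.68 [0.6831 0.3618 0.0009]
side grounds_brush 0.55 [ 0.4357 -0.3399 -0.0005]
```

View pics/top0.png

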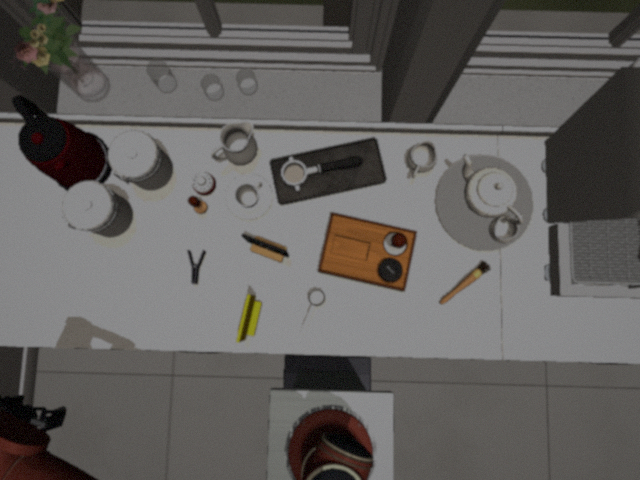

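View pics/side0.png

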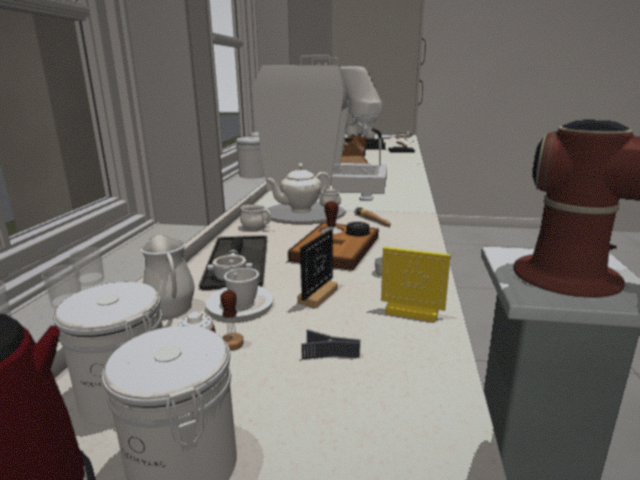

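The top view shows the slate board at (265,248), the yellow look-alike at (250,315) and the caddy at (367,252) with its pocket at (350,248). The clip is at (196,266) with its tails up (+x) and its jaws towards the robot. The side view agrees with this. I'll move above the board for a closer look.

arm_command --plan '[[[-0.006, -0.0235, 0.0325, 0, 0, 0, 0.085], [-0.006, -0.0235, 0.0325, 0, 0, 0, 0.085], [-0.006, -0.0235, 0.0325, 0, 0, 0, 0.085], [-0.006, -0.0235, 0.0325, 0, 0, 0, 0.085], [-0.006, -0.0235, 0.0325, 0, 0, 0, 0.085], [-0.006, -0.0235, 0.0325, 0, 0, 0, 0.085], [-0.006, -0.0235, 0.0325, 0, 0, 0, 0.085], [-0.006, -0.0235, 0.0325, 0, 0, 0, 0.085], [-0.006, -0.0235, 0.0325, 0, 0, 0, 0.085], [-0.006, -0.0235, 0.0325, 0, 0, 0, 0.085], [-0.006, -0.0235, 0.0325, 0, 0, 0, 0.085], [-0.006, -0.0235, 0.0325, 0, 0, 0, 0.085], [-0.006, -0.0235, 0.0325, 0, 0, 0, 0.085], [0, 0, 0, 0, 0, 0, 0.085]]]'

```text
t: 2.57
tool_pos: [0.4947, 0.2019, 0.2793]
tool_rot: [0.176, 1.558, -0.176]
contact_force: [0.1, -0.0, -0.3]
opening: 0.0851
```

arm_command --plan '[[[0, 0, 0, 7, 0, 0, 0.085], [0, 0, 0, 7, 0, 0, 0.085], [0, 0, 0, 7, 0, 0, 0.085], [0, 0, 0, 7, 0, 0, 0.085], [0, 0, 0, 7, 0, 0, 0.085], [0, 0, 0, 7, 0, 0, 0.085], [0, 0, 0, 7, 0, 0, 0.085], [0, 0, 0, 7, 0, 0, 0.085], [0, 0, 0, 7, 0, 0, 0.085], [0, 0, 0, 7, 0, 0, 0.085], [0, 0, 0, 7, 0, 0, 0.085], [0, 0, 0, 7, 0, 0, 0.085], [0, 0, 0, 7, 0, 0, 0.085], [0, 0, 0, 4, 0, 0, 0.085], [0, 0, 0, 0, 0, 0, 0.085]]]'

```text
t: 3.82
tool_pos: [0.4936, 0.2026, 0.2796]
tool_rot: [1.469, 1.019, -1.459]
contact_force: [0.5, -0.3, -0.3]
opening: 0.0849
```

```bash
python3 - <<'E'
from h import *
show();print(ctrl.get_obs()['q'])
o,im=snap('wrist','w1.png')
marks('wrist',o,['menu_board','board_edge_left','board_edge_right','caddy','caddy_pocket','tamper','leveller'],n=2)
E
```

```text
t 3.8167 pos [0.4936 0.2026 0.2796] 
 [[ 0.0055  0.9382 -0.346 ]
 [ 0.0015 -0.3461 -0.9382]
 [-1.      0.0047 -0.0033]] F [ 0.5498 -0.307  -0.2549] open 0.08488539567502144
[ 0.2499 -0.2068  1.725   0.0001  1.6176  0.6033]
wrist menu_board 0.86 [0.5158 0.1784 0.002 ]
wrist menu_board 0.65 [0.3343 0.2166 0.0033]
wrist board_edge_left 0.91 [0.5351 0.2286 0.0668]
wrist board_edge_left 0.6 [0.3851 0.208  0.0734]
wrist board_edge_right 0.85 [0.4932 0.124  0.0727]
wrist board_edge_right 0.57 [0.2763 0.2325 0.0681]
wrist caddy 0.91 [ 0.5097 -0.0803 -0.0002]
wrist caddy_pocket 0.84 [ 0.5184 -0.0387  0.0123]
wrist tamper 0.93 [ 0.53   -0.1537  0.0155]
wrist leveller 0.61 [ 0.4633 -0.1396  0.0129]
```

View pics/w1.png

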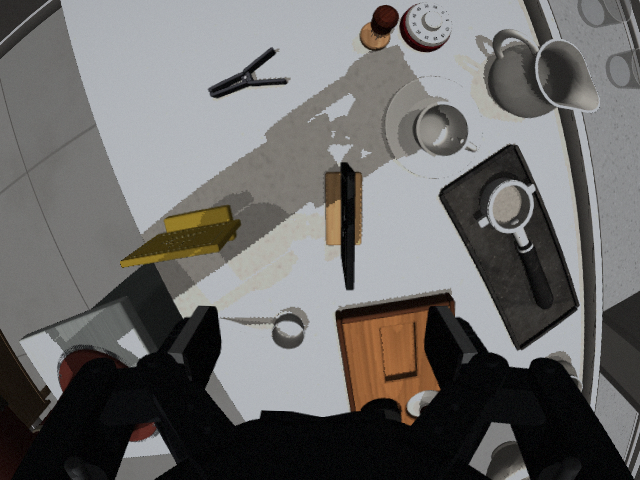

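The wrist view shows the board edge-on from (348,163) to (350,290), with its foot under it and the caddy pocket at about (398,350). I'll enlarge the foot, panel and pocket to get edges.

```bash
python3 - <<'E'
import cv2
im=cv2.imread('pics/w1.png')
a=cv2.resize(im[150:300,300:400],None,fx=4,fy=4,interpolation=cv2.INTER_CUBIC)
b=cv2.resize(im[285:410,330:430],None,fx=4,fy=4,interpolation=cv2.INTER_CUBIC)
b=cv2.copyMakeBorder(b,0,100,0,0,cv2.BORDER_CONSTANT)
cv2.imwrite('pics/w1c.png',cv2.hconcat([a,b]))
E
```

```text
(no output)
```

View pics/w1c.png

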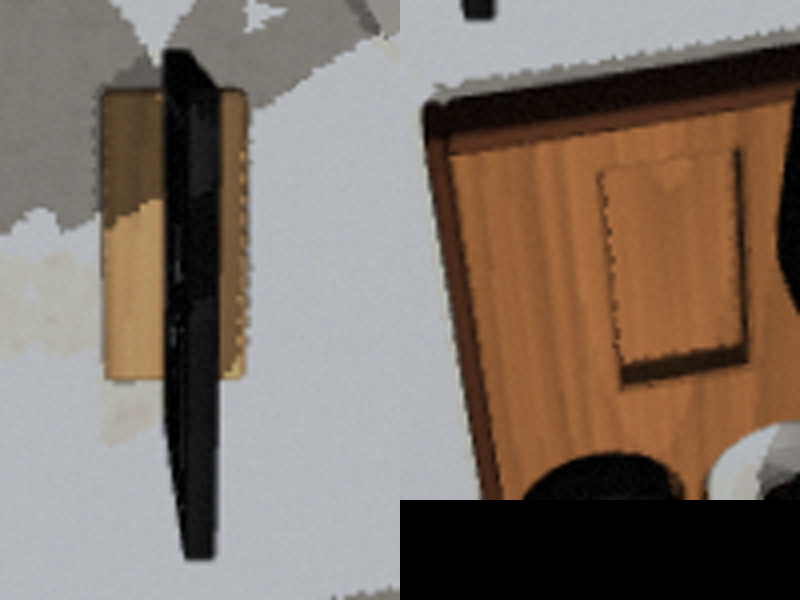

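The left half of the crop shows the foot corners and panel top line. The right half shows the pocket rim corners near (600,172), (738,150), (748,362) and (621,385). I'll turn these into world positions.

```bash
python3 - <<'E'
from h import *
o=ctrl.get_obs()
ang=lambda v:np.degrees(np.arctan2(v[1],v[0]))
f=np.array([(102,90),(248,90),(245,378),(105,378)])/4+[300,150]
F=atz('wrist',o,f,.018);print('foot',F.mean(0),[np.linalg.norm(F[i]-F[i-1]) for i in range(4)],ang(F[0]+F[1]-F[2]-F[3]),ang(F[1]+F[2]-F[0]-F[3]))
t=np.array([(177,50),(200,558)])/4+[300,150]
T=atz('wrist',o,t,.123);print('top',T,T.mean(0),np.linalg.norm(T[0]-T[1]),ang(T[0]-T[1]))
p=(np.array([(600,172),(738,150),(748,362),(621,385)])-[400,0])/4+[330,285]
P=atz('wrist',o,p,.028);print('pocket',P.mean(0),[np.linalg.norm(P[i]-P[i-1]) for i in range(4)],ang(P[0]+P[1]-P[2]-P[3]),ang(P[1]+P[2]-P[0]-P[3]))
E
```

```text
foot [0.5136 0.1766 0.018 ] [np.float64(0.08888681458449213), np.float64(0.043181608213879605), np.float64(0.08925122621817844), np.float64(0.043403827876309746)] 70.66797120745352 -19.965706897469165
top [[0.5296 0.2402 0.123 ]
 [0.4944 0.122  0.123 ]] [0.512  0.1811 0.123 ] 0.1232943698305661 73.42987297480845
pocket [ 0.5213 -0.04    0.028 ] [np.float64(0.09316306604117364), np.float64(0.04739202773182649), np.float64(0.0923291665124854), np.float64(0.04753348000994313)] 78.97146157887263 -11.310902432086475
```

arm_command --plan '[[[0, 0.028, 0.017, 0, 0, 0, 0.085], [0.03, 0, 0, 0, 0, 0, 0.085], [0.03, 0, 0, 0, 0, 0, 0.085], [0.03, 0, 0, 0, 0, 0, 0.085], [0, 0, 0, 0, 0, 0, 0.085]]]'

```text
t: 4.63
tool_pos: [0.5184, 0.1762, 0.1909]
tool_rot: [1.472, 1.017, -1.448]
contact_force: [-1.0, -0.2, -1.6]
opening: 0.0853
```

```bash
python3 - <<'E'
from h import *
show();o,im=snap('wrist','w2.png');marks('wrist',o,['menu_board','board_edge_left','board_edge_right'],n=1)
a=np.radians(-19.5);delta([.5136,.1766,.093],down(a))
E
```

```text
t 4.6333 pos [0.5184 0.1762 0.1909] 
 [[ 0.0142  0.9395 -0.3422]
 [ 0.0032 -0.3423 -0.9396]
 [-0.9999  0.0122 -0.0079]] F [-1.0285 -0.1827 -1.5916] open 0.0852756237863438
wrist menu_board 0.84 [0.5173 0.1774 0.0002]
wrist board_edge_left 0.68 [0.3899 0.2081 0.0702]
wrist board_edge_right 0.84 [0.2778 0.2284 0.0683]
shift mm [107.1285 -11.2668   5.7455] turn deg [-0.492  -0.8795 -1.4236]
```

View pics/w2.png

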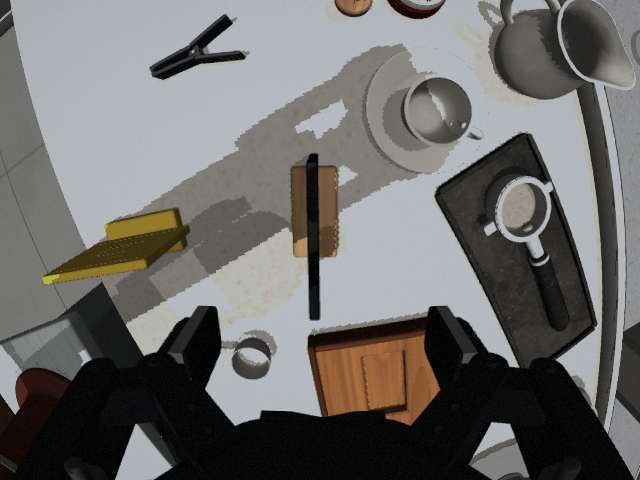

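```bash
python3 - <<'E'
from h import *
o=ctrl.get_obs()
F=atz('wrist',o,[(292,166),(338,166),(338.5,257),(293,257)],.018);print('foot',F.mean(0),np.linalg.norm(F[0]-F[3]))
im=cv2.imread('pics/w2.png').max(2)
for r in (157,185,200,237,270,300,315):
    c=np.where(im[r,295:335]<45)[0]+295;print(r,c.min(),c.max())
T=atz('wrist',o,[(313,154.5),(315,318.5)],.123);print(T,T.mean(0),np.linalg.norm(T[0]-T[1]))
Rm=R.from_rotvec(o['tool_rot']).as_matrix()
print(proj('wrist',o,[o['tool_pos']+Rm[:,0]*d for d in (0,.068,.19)]))
E
```

```text
foot [0.5205 0.1767 0.018 ] 0.09229491257639928
157 309 317
185 306 317
200 307 317
237 308 318
270 309 318
300 310 318
315 310 318
[[0.54   0.2362 0.123 ]
 [0.4985 0.12   0.123 ]] [0.5193 0.1781 0.123 ] 0.12336055855316631
[[321.7226 282.6275]
 [321.9185 243.0355]
 [322.1012 206.6097]]
```

```bash
python3 - <<'E'
from h import *
show();o,im=snap('wrist','w3.png');o2=ctrl.get_obs();print(o2['tool_pos']-o['tool_pos'],c2w('wrist',o),calibration('wrist')['fx'])
g=im.max(2);pts=[]
for r in (165,185,200,237,270,300,310):
    c=np.where(g[r,295:335]<45)[0]+295;print(r,c.min(),c.max())
d=np.where(g[100:330,313]<45)[0]+100;print(d.min(),d.max())
print(proj('wrist',o,[[o['tool_pos'][0],o['tool_pos'][1],z] for z in (.19,.123,.018)]))
print(atz('wrist',o,[(313,154.5),(315,318.5),(314,236)],.123))
E
```

```text
t 4.8333 pos [0.5231 0.1775 0.2005] 
 [[ 0.0286  0.9394 -0.3417]
 [ 0.0061 -0.342  -0.9397]
 [-0.9996  0.0248 -0.0155]] F [ 0.2937  0.2331 -0.1916] open 0.08501503563689815
[0.0003 0.0001 0.0005] [[ 0.9396 -0.3339 -0.075   0.5445]
 [-0.3414 -0.899  -0.2745  0.2483]
 [ 0.0242  0.2836 -0.9587  0.3773]
 [ 0.      0.      0.      1.    ]] 371.64829954431775
165 300 310
185 300 311
200 300 311
237 301 311
270 302 312
300 303 312
310 303 312Traceback (most recent call last):
  File "<stdin>", line 6, in <module>
    return umr_minimum(a, axis, None, out, keepdims, initial, where)
ValueError: zero-size array to reduction operation minimum which has no identity
```

arm_command --plan '[[[0, 0, 0, 0, 0, 0, 0.085], [0, 0, 0, 0, 0, 0, 0.085], [0, 0, 0, 0, 0, 0, 0.085]]]'

```text
t: 5.13
tool_pos: [0.5258, 0.1784, 0.2068]
tool_rot: [1.489, 1.008, -1.425]
contact_force: [0.4, -0.2, 0.6]
opening: 0.0848
```

```bash
python3 - <<'E'
from h import *
show();get_image('wrist');get_image('wrist');show()
a=np.radians(-19.5);delta([.5136,.1766,.18],down(a))
E
```

```text
t 5.1333 pos [0.5258 0.1784 0.2068] 
 [[ 0.038   0.9394 -0.3408]
 [ 0.0079 -0.3413 -0.9399]
 [-0.9992  0.033  -0.0204]] F [ 0.4297 -0.2001  0.6215] open 0.08479282193718224
t 5.2333 pos [0.5258 0.1784 0.2066] 
 [[ 0.0379  0.9394 -0.3408]
 [ 0.0079 -0.3413 -0.9399]
 [-0.9993  0.0329 -0.0203]] F [ 0.2779 -0.0618 -0.5593] open 0.0847020707948252
shift mm [ 26.0615 -11.7081   6.3857] turn deg [-0.4484 -1.1587 -1.8902]
```

arm_command --plan '[[[0.008, -0.006, 0.003, -0.2, -0.6, -1.0, 0.085], [0.008, -0.004, 0.002, -0.2, -0.4, -0.7, 0.085], [0.005, -0.002, 0.001, 0, -0.2, -0.3, 0.085], [0.003, 0, 0, 0, 0, 0, 0.085], [0, 0, 0, 0, 0, 0, 0.085], [0, 0, 0, 0, 0, 0, 0.085]]]'

```text
t: 5.73
tool_pos: [0.5105, 0.1767, 0.1783]
tool_rot: [1.449, 1.033, -1.463]
contact_force: [-0.2, -0.2, -0.1]
opening: 0.0848
```

```bash
cat >> h.py <<'E'
def board(fn,zt=.123,rows=None,cols=(260,380)):
    o,im=snap('wrist',fn);g=im.max(2);c0=None
    m=(g[100:400,cols[0]:cols[1]]<45).astype('uint8')
    n,l,s,_=cv2.connectedComponentsWithStats(m);print(sorted([tuple(q[:5]+[cols[0],100,0,0,0]) for q in s[1:]],key=lambda q:-q[4])[:3])
    return o,im
E
python3 - <<'E'
from h import *
show();o,im=board('w4.png')
marks('wrist',o,['menu_board'],n=1)
print(proj('wrist',o,[[*o['tool_pos'][:2],z] for z in (.17,.123,.018)]))
g=im.max(2)
for r in range(130,340,15):
    c=np.where(g[r,270:370]<45)[0]+270
    if len(c):print(r,c.min(),c.max(),len(c),end=' | ')
a=np.radians(-19.5);delta([.5136,.1766,.18],down(a))
E
```

```text
t 5.7333 pos [0.5105 0.1767 0.1783] 
 [[-0.009   0.9426 -0.3337]
 [-0.0014 -0.3337 -0.9427]
 [-1.     -0.008   0.0043]] F [-0.1706 -0.1883 -0.0537] open 0.08478700695287855
[(np.int64(319), np.int64(150), np.int64(14), np.int64(174), np.int64(1957)), (np.int64(317), np.int64(329), np.int64(63), np.int64(25), np.int64(816)), (np.int64(266), np.int64(341), np.int64(5), np.int64(3), np.int64(5))]
wrist menu_board 0.84 [0.3315 0.2196 0.0004]
[[321.8966 276.3237]
 [322.5831 248.4607]
 [323.4684 212.4236]]
160 321 331 11 | 175 320 332 13 | 190 320 332 13 | 205 320 331 12 | 220 320 331 12 | 235 321 332 12 | 250 321 332 12 | 265 321 330 10 | 280 321 330 10 | 295 321 330 10 | 310 321 330 10 | shift mm [-1.3313  2.8188 -0.9063] turn deg [0.0092 0.2308 0.4325]
```

arm_command --plan '[[[0.012, 0.001, 0, 0, 0.1, 0.2, 0.085], [0.016, 0.001, 0, 0, 0.1, 0.1, 0.085], [0.014, 0, 0, 0, 0, 0, 0.085], [0.01, 0, 0, 0, 0, 0, 0.085], [0.006, 0, 0, 0, 0, 0, 0.085], [0.003, 0, 0, 0, 0, 0, 0.085], [0.001, 0, 0, 0, 0, 0, 0.085], [0, 0, 0, 0, 0, 0, 0.085]]]'

```text
t: 6.5
tool_pos: [0.514, 0.1761, 0.1131]
tool_rot: [1.458, 1.028, -1.453]
contact_force: [-0.1, 0.6, -0.6]
opening: 0.0848
```

```bash
python3 - <<'E'
from h import *
show()
a=np.radians(-19.5);delta([.5128,.1766,.093],down(a))
E
```

```text
t 6.5 pos [0.514  0.1761 0.1131] 
 [[ 0.0025  0.9426 -0.3338]
 [ 0.0011 -0.3338 -0.9426]
 [-1.      0.002  -0.0019]] F [-0.1264  0.5554 -0.5849] open 0.08476430596741545
shift mm [20.1425 -1.3116 -0.0845] turn deg [-0.0013 -0.1072 -0.1165]
```

Well aligned. I'll finish the descent and close on the panel.

arm_command --plan '[[[0.007, -0.001, 0, 0, 0, 0, 0.085], [0.006, 0, 0, 0, 0, 0, 0.085], [0.004, 0, 0, 0, 0, 0, 0.085], [0.002, 0, 0, 0, 0, 0, 0.085], [0, 0, 0, 0, 0, 0, 0.03], [0, 0, 0, 0, 0, 0, 0.02], [0, 0, 0, 0, 0, 0, 0.015], [0, 0, 0, 0, 0, 0, 0.01], [0, 0, 0, 0, 0, 0, 0.005], [0, 0, 0, 0, 0, 0, 0.0], [0, 0, 0, 0, 0, 0, 0.0], [0, 0, 0, 0, 0, 0, 0.0]]]' --squeeze 40

```text
t: 7.5
tool_pos: [0.5152, 0.177, 0.0954]
tool_rot: [1.462, 1.026, -1.447]
contact_force: [-0.7, -0.5, -0.0]
opening: 0.0002
```

arm_command --plan '[[[0, 0, 0, 0, 0, 0, 0.0], [0, 0, 0, 0, 0, 0, 0.0], [-0.005, 0, 0, 0, 0, 0, 0.0], [-0.01, 0, 0, 0, 0, 0, 0.0], [-0.012, 0, 0, 0, 0, 0, 0.0], [-0.012, 0, 0, 0, 0, 0, 0.0], [-0.012, 0, 0, 0, 0, 0, 0.0], [-0.01, 0, 0, 0, 0, 0, 0.0], [-0.005, 0, 0, 0, 0, 0, 0.0], [-0.002, 0, 0, 0, 0, 0, 0.0], [0, 0, 0, 0, 0, 0, 0.0]]]'

```text
t: 8.42
tool_pos: [0.5164, 0.1771, 0.1747]
tool_rot: [1.466, 1.023, -1.442]
contact_force: [0.4, 0.3, -0.2]
opening: -0.0002
```

```bash
python3 - <<'E'
from h import *
show();o,im=snap('wrist','w5.png');marks('wrist',o,['menu_board','caddy','caddy_pocket','board_edge_left'],n=1)
a=np.radians(-11);delta([.530,.07,.20],down(a))
E
```

```text
t 8.4167 pos [0.5164 0.1771 0.1747] 
 [[ 0.0144  0.9426 -0.3336]
 [ 0.0034 -0.3337 -0.9427]
 [-0.9999  0.0124 -0.008 ]] F [ 0.3626  0.2604 -0.2458] open -0.00021595296308753672
wrist menu_board 0.95 [0.3342 0.2171 0.0035]
wrist caddy_pocket 0.24 [0.5176 0.179  0.0001]
wrist board_edge_left 0.97 [0.5337 0.232  0.0666]
shift mm [-27.8893  49.9319  95.6425] turn deg [-8.4919 -0.3061 -0.5438]
```

View pics/w5.png

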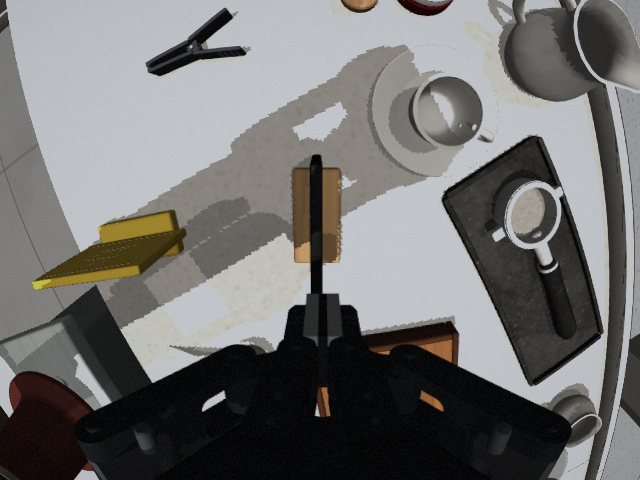

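The gripper closed to 0, so it missed the panel, and the board stands untouched at (316,215). The fingertips also sit lower in the wrist picture than the TCP projects to. I'll check where the real fingertips are with the side camera.

```bash
python3 - <<'E'
from h import *
show();o,im=snap('side');P=o['tool_pos']
u=proj('side',o,[P,P+[0,0,.03],[.5136,.1766,0],[.5136,.1766,.123]])
print(u,proj('wrist',o,[P,P+[0,0,.02],P+[0,0,.03],P+[0,0,.04]]))
for q in u: cv2.drawMarker(im,tuple(int(round(v)) for v in q),(0,255,0),cv2.MARKER_CROSS,3,1)
c=im[170:320,240:400];w=cv2.imread('pics/w5.png')[:,:,::-1][250:400,260:400]
cv2.imwrite('pics/s1.png',cv2.hconcat([cv2.resize(x,(400,int(400*150/x.shape[1])),interpolation=cv2.INTER_CUBIC) if 0 else cv2.resize(x,(400,400),interpolation=cv2.INTER_CUBIC) for x in (c,w)])[:,:,::-1])
E
```

```text
t 8.6667 pos [0.5151 0.1769 0.1722] 
 [[ 0.0106  0.9426 -0.3336]
 [ 0.0027 -0.3337 -0.9427]
 [-0.9999  0.0091 -0.006 ]] F [ 0.0041  0.1281 -1.0833] open 0.00017111765011396102
[[314.8921 212.169 ]
 [314.6531 196.269 ]
 [316.9519 296.265 ]
 [316.107  237.4052]] [[321.7284 282.6049]
 [322.0348 299.4873]
 [322.214  309.3193]
 [322.4144 320.2734]]
```

View pics/s1.png

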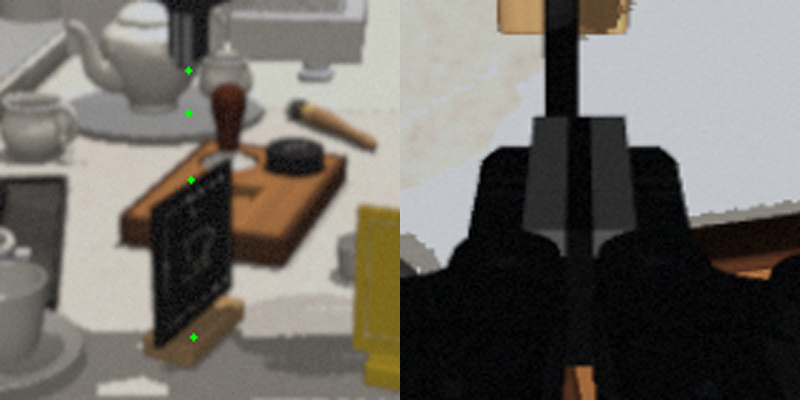

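The side view puts the real fingertips about 31 mm above the reported TCP: they end at the upper marker. So the fingers closed just above the panel. I'll allow 31 mm of offset and grasp with the TCP at z ≈ 0.064.

arm_command --plan '[[[0.0, 0, 0, 0, -0.2, -0.5, 0.085], [0, 0, 0, 0, 0, 0, 0.085], [0.0, 0, 0, 0, 0, 0, 0.085], [0, 0, 0, 0, 0, 0, 0.085], [0.0, 0, 0, 0, 0, 0, 0.085], [0, 0, 0, 0, 0, 0, 0.085], [0.008, 0, 0, 0, 0, 0, 0.085], [0.012, 0, 0, 0, 0, 0, 0.085], [0.012, 0, 0, 0, 0, 0, 0.085], [0.01, 0, 0, 0, 0, 0, 0.085], [0.006, 0, 0, 0, 0, 0, 0.085], [0.003, 0, 0, 0, 0, 0, 0.085], [0.0, 0, 0, 0, 0, 0, 0.085]]]'

```text
t: 9.8
tool_pos: [0.5123, 0.1764, 0.1113]
tool_rot: [1.451, 1.034, -1.461]
contact_force: [-0.2, -0.4, -0.2]
opening: 0.0849
```

```bash
python3 - <<'E'
from h import *
show();a=np.radians(-19.5);delta([.5136,.1766,.064],down(a))
E
```

```text
t 9.8 pos [0.5123 0.1764 0.1113] 
 [[-0.0074  0.9426 -0.3337]
 [ 0.0008 -0.3337 -0.9427]
 [-1.     -0.0072  0.0017]] F [-0.2    -0.3667 -0.233 ] open 0.08489163536587054
shift mm [47.2695  1.5219 -0.6967] turn deg [0.0043 0.0994 0.4117]
```

arm_command --plan '[[[0.009, 0.001, 0, 0, 0.1, 0.3, 0.085], [0.012, 0, 0, 0, 0, 0, 0.085], [0.011, 0, 0, 0, 0, 0, 0.085], [0.008, 0, 0, 0, 0, 0, 0.085], [0.004, 0, 0, 0, 0, 0, 0.085], [0.001, 0, 0, 0, 0, 0, 0.085], [0, 0, 0, 0, 0, 0, 0.05], [0, 0, 0, 0, 0, 0, 0.0], [0, 0, 0, 0, 0, 0, 0.0], [0, 0, 0, 0, 0, 0, 0.0], [0, 0, 0, 0, 0, 0, 0.0], [0, 0, 0, 0, 0, 0, 0.0], [0, 0, 0, 0, 0, 0, 0.0], [0, 0, 0, 0, 0, 0, 0.0]]]' --squeeze 40

```text
t: 10.97
tool_pos: [0.5143, 0.1763, 0.0627]
tool_rot: [1.457, 1.029, -1.454]
contact_force: [0.4, -0.0, -2.5]
opening: 0.0072
```

```bash
python3 - <<'E'
from h import *
show()
E
```

```text
t 10.9667 pos [0.5143 0.1763 0.0627] 
 [[ 0.0013  0.9427 -0.3337]
 [ 0.0011 -0.3337 -0.9427]
 [-1.      0.0008 -0.0015]] F [ 0.3852 -0.0148 -2.5004] open 0.007188411066959371
```

arm_command --plan '[[[-0.006, 0, 0, 0, 0, 0, 0.0], [-0.012, 0, 0, 0, 0, 0, 0], [-0.015, 0, 0, 0, 0, 0, 0], [-0.015, 0, 0, 0, 0, 0, 0], [-0.012, 0, 0, 0, 0, 0, 0], [-0.006, 0, 0, 0, 0, 0, 0], [-0.003, 0.01, 0.008, -1.5, 0, 0, 0], [0, 0.01, 0.012, -1.5, 0, 0, 0], [0, 0.006, 0.016, -1.5, 0, 0, 0], [0, 0.003, 0.014, -1.5, 0, 0, 0], [0, 0, 0.01, -1.5, 0, 0, 0], [0, 0, 0.006, -0.7, 0, 0, 0], [0, 0, 0.003, 0, 0, 0, 0], [0, 0, 0, 0, 0, 0, 0], [0, 0, 0, 0, 0, 0, 0], [0, 0, 0, 0, 0, 0, 0]]]'

```text
t: 12.3
tool_pos: [0.5226, 0.0983, 0.1406]
tool_rot: [1.349, 1.114, -1.345]
contact_force: [0.0, -0.4, -1.6]
opening: 0.0071
```

```bash
python3 - <<'E'
from h import *
show();o,im=snap('wrist','w6.png');np.save('o6.npy',o,allow_pickle=True);marks('wrist',o,['menu_board','caddy','caddy_pocket','board_edge_left','board_edge_right','tamper'],n=1)
o2,i2=snap('top','t6.png');marks('top',o2,['menu_board','caddy','caddy_pocket','tamper'],n=1)
t=cv2.resize(i2[190:310,290:450],(640,480),interpolation=cv2.INTER_CUBIC);cv2.imwrite('pics/t6c.png',t[:,:,::-1])
show()
E
```

```text
t 12.3 pos [0.5226 0.0983 0.1406] 
 [[ 0.0016  0.9822 -0.1879]
 [ 0.0012 -0.1879 -0.9822]
 [-1.      0.0013 -0.0015]] F [ 0.0014 -0.3578 -1.5842] open 0.007098072676313702
wrist menu_board 0.85 [0.5264 0.098  0.0804]
wrist caddy 0.82 [ 0.5074 -0.0826 -0.0028]
wrist caddy_pocket 0.5 [ 0.5105 -0.0838 -0.0021]
wrist board_edge_left 0.98 [0.3888 0.2086 0.0723]
wrist board_edge_right 0.59 [0.2752 0.2313 0.0665]
top menu_board 0.87 [ 0.3268  0.2163 -0.0009]
top caddy 0.92 [ 0.5163 -0.0859 -0.0044]
top caddy_pocket 0.57 [ 0.5245 -0.041   0.0092]
top tamper 0.58 [ 0.5358 -0.1563  0.0127]
t 12.9 pos [0.5227 0.098  0.1405] 
 [[ 0.0015  0.9822 -0.1879]
 [ 0.001  -0.188  -0.9822]
 [-1.      0.0012 -0.0013]] F [-0.075  -0.5143 -2.8692] open 0.007388925849330451
```

View pics/w6.png

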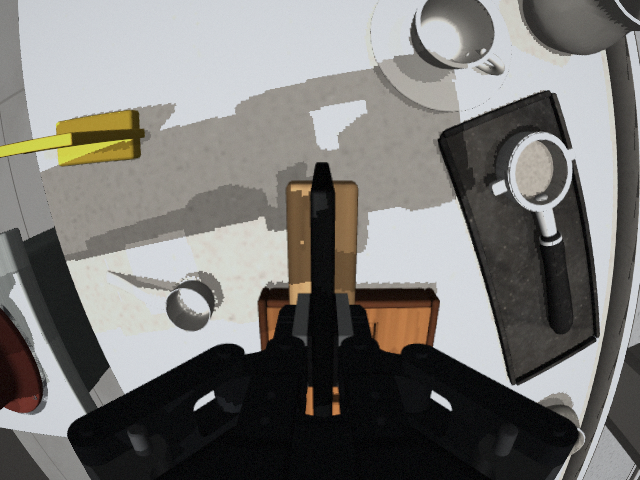

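```bash
python3 - <<'E'
from h import *
o=np.load('o6.npy',allow_pickle=True).item()
im=cv2.imread('pics/w6.png')
ang=lambda v:np.degrees(np.arctan2(v[1],v[0]))
A=atz('wrist',o,[(260,290),(438.5,289.5)],.03);d=(A[1]-A[0]);n=np.array([-d[1],d[0],0])/np.linalg.norm(d)
print('frame',A,np.linalg.norm(d),ang(d),'pocket',A.mean(0)-n*.071)
F=atz('wrist',o,[(287,182.5),(358,182.5)],.0955);e=F[1]-F[0];m=np.array([-e[1],e[0],0])/np.linalg.norm(e)
print('foot',F,np.linalg.norm(e),ang(e),'centre',F.mean(0)-m*.045,'tool',o['tool_pos'])
# wrist frame edges refine
c=cv2.resize(im[270:400,240:460],None,fx=3.6,fy=3.6,interpolation=cv2.INTER_CUBIC)
f=cv2.resize(im[150:210,270:375],None,fx=3.6,fy=3.6,interpolation=cv2.INTER_CUBIC)
t=cv2.imread('pics/t6c.png');t=cv2.resize(t[0:600,:],(480,360))
cv2.imwrite('pics/z6.png',cv2.vconcat([c[:216],cv2.copyMakeBorder(cv2.hconcat([f[:216]]),0,0,0,792-378,cv2.BORDER_CONSTANT)]))
o2=ctrl.get_obs()
P=lambda c,y,z:c+y*0
for cen in ([.5245,-.0415],[.5213,-.040]):
    pass
E
```

```text
frame [[0.4605 0.0539 0.03  ]
 [0.6125 0.0243 0.03  ]] 0.15485395776898497 -11.033805119339178 pocket [ 0.5229 -0.0306  0.03  ]
foot [[0.5107 0.1466 0.0955]
 [0.5525 0.1386 0.0955]] 0.04255982491422331 -10.798334742182991 centre [0.5232 0.0984 0.0955] tool [0.5226 0.0983 0.1406]
```

View pics/t6c.png

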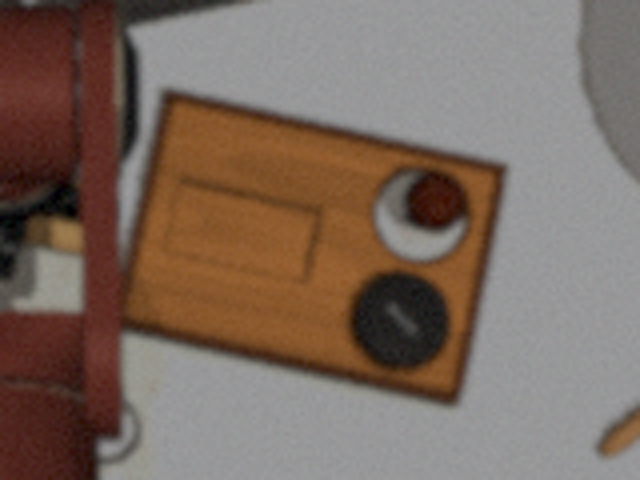

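View pics/z6.png

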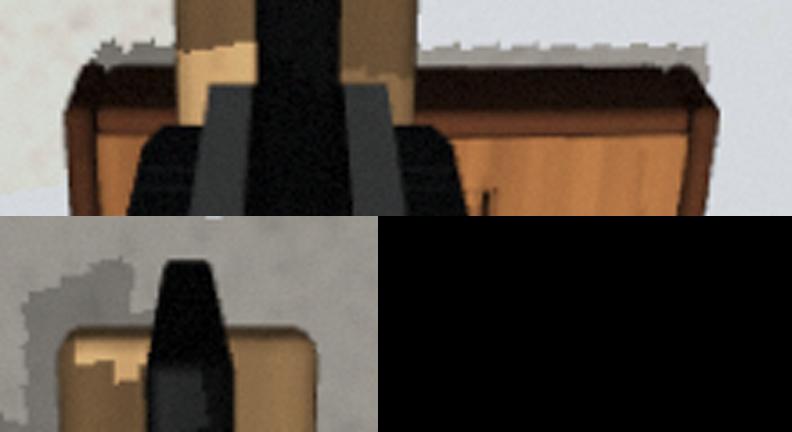

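The top crop shows the pocket corners at (182,180), (322,210), (305,282) and (165,248), and the caddy frame corners clearly. The wrist crop shows the frame's top end corners at (68,110) and (718,112).

```bash
python3 - <<'E'
from h import *
o=np.load('o6.npy',allow_pickle=True).item()
ang=lambda v:np.degrees(np.arctan2(v[1],v[0]))
A=atz('wrist',o,[(258.9,300.6),(439.4,301)],.03);d=(A[1]-A[0]);n=np.array([-d[1],d[0],0])/np.linalg.norm(d)
print('frame',np.linalg.norm(d),ang(d),'pocket',A.mean(0)-n*.071)
q=lambda L:np.array(L)/4+[290,190]-.0
T=atz('top',o,q([(165,92),(505,165),(455,403),(125,325)]),.03)
print('caddy',T.mean(0),[np.linalg.norm(T[i]-T[i-1]) for i in range(4)],ang(T[0]+T[3]-T[1]-T[2]),ang(T[0]+T[1]-T[2]-T[3]))
y=(T[0]+T[3]-T[1]-T[2]);y/=np.linalg.norm(y);print('pocket from caddy',T.mean(0)+y*.045)
P=atz('top',o,q([(182,180),(322,210),(305,282),(165,248)]),.028)
print('pocket',P.mean(0),[np.linalg.norm(P[i]-P[i-1]) for i in range(4)],ang(P[0]+P[3]-P[1]-P[2]),ang(P[0]+P[1]-P[2]-P[3]))
E
```

```text
frame 0.15875765432481587 -11.451753194360919 pocket [ 0.5207 -0.0411  0.03  ]
caddy [ 0.5097 -0.0868  0.03  ] [np.float64(0.15560164957190506), np.float64(0.22747660030754527), np.float64(0.1592286539779742), np.float64(0.21830949139304648)] 78.73866941990559 -9.902784095976374
pocket from caddy [ 0.5185 -0.0426  0.03  ]
pocket [ 0.5188 -0.0419  0.028 ] [np.float64(0.046184615679313604), np.float64(0.09348031217790871), np.float64(0.04864653924769685), np.float64(0.09361626819833732)] 78.55918300534836 -12.450175422241058
```

arm_command --plan '[[[0, 0.002, 0.01, 0.2, 0, 0, 0], [0, 0.003, 0.016, 0.2, 0, 0, 0], [0, 0.004, 0.02, 0.2, 0, 0, 0], [0, 0.004, 0.022, 0, 0, 0, 0], [0, 0.003, 0.02, 0, 0, 0, 0], [0, 0.003, 0.016, 0, 0, 0, 0], [0, 0.002, 0.011, 0, 0, 0, 0], [0, 0.001, 0.007, 0, 0, 0, 0], [0, 0, 0.003, 0, 0, 0, 0], [0, 0, 0, 0, 0, 0, 0], [0, 0, 0, 0, 0, 0, 0], [0, 0, 0, 0, 0, 0, 0]]]'

```text
t: 13.9
tool_pos: [0.5191, -0.0381, 0.1406]
tool_rot: [1.356, 1.107, -1.353]
contact_force: [0.2, -0.4, -3.7]
opening: 0.0076
```

```bash
python3 - <<'E'
from h import *
show();delta([.5202,-.0411,.10],down(np.radians(-11.4)))
E
```

```text
t 13.9 pos [ 0.5191 -0.0381  0.1406] 
 [[ 0.002   0.9802 -0.1982]
 [-0.0002 -0.1982 -0.9802]
 [-1.      0.002  -0.0002]] F [ 0.2332 -0.3522 -3.724 ] open 0.007584728044179071
shift mm [40.594   1.6374  2.7335] turn deg [-0.0321 -0.0108 -0.1118]
```

arm_command --plan '[[[0.005, 0.001, 0.002, 0, 0, 0, 0], [0.009, 0.001, 0.001, 0, 0, 0, 0], [0.01, 0, 0, 0, 0, 0, 0], [0.008, 0, 0, 0, 0, 0, 0], [0.004, 0, 0, 0, 0, 0, 0], [0.001, 0, 0, 0, 0, 0, 0], [0, 0, 0, 0, 0, 0, 0], [0, 0, 0, 0, 0, 0, 0]]]'

```text
t: 14.57
tool_pos: [0.5193, -0.0387, 0.0972]
tool_rot: [1.351, 1.113, -1.353]
contact_force: [1.1, -0.5, -2.6]
opening: 0.007
```

```bash
python3 - <<'E'
from h import *
show();delta([.5202,-.0411,.0767],down(np.radians(-11.4)))
o,im=snap('wrist','w7.png');np.save('o7.npy',o,allow_pickle=True);marks('wrist',o,['menu_board','caddy'],n=1)
c=cv2.resize(im[140:320,240:460],None,fx=3.3,fy=3.3,interpolation=cv2.INTER_CUBIC);cv2.imwrite('pics/z7.png',c[:,:,::-1])
o2,i2=snap('side','s7.png')
E
```

```text
t 14.5667 pos [ 0.5193 -0.0387  0.0972] 
 [[-0.002   0.981  -0.194 ]
 [ 0.0015 -0.1939 -0.981 ]
 [-1.     -0.0023 -0.0011]] F [ 1.0648 -0.4539 -2.6043] open 0.007004746416026587
shift mm [20.5422  1.4092  2.2316] turn deg [ 0.2166 -0.0602  0.1316]
wrist menu_board 0.92 [ 0.5204 -0.039   0.0336]
```

View pics/z7.png

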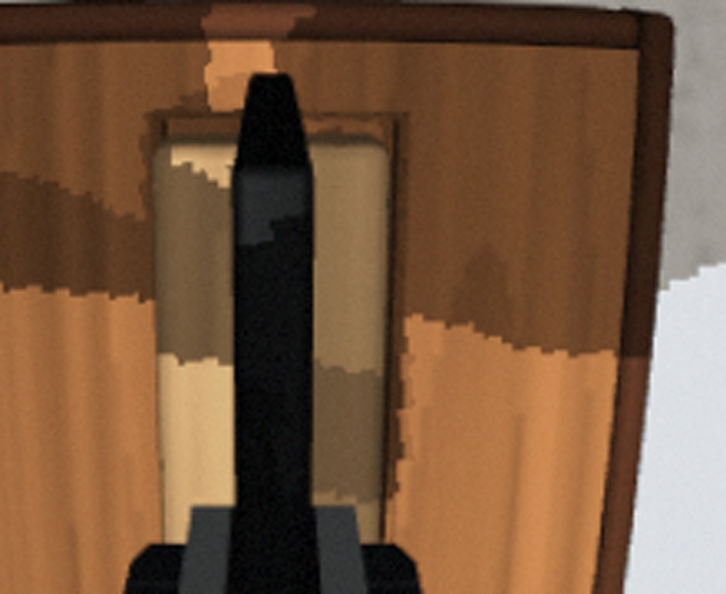

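The foot hangs over the pocket. The pocket's far rim corners show at (153,113) and (406,113), and the foot's top far corners at (155,148) and (388,148). Next is the remaining offset.

```bash
python3 - <<'E'
from h import *
o=np.load('o7.npy',allow_pickle=True).item()
q=lambda L:np.array(L)/3.3+[240,140]
B=R.from_rotvec(o['tool_rot']).as_matrix()
def rel(L,z):
    p=(atz('wrist',o,q(L),z)-o['tool_pos'])@B*1000;return p[:,1:]
p=rel([(153,113),(406,113),(390,490)],.028);f=rel([(155,147),(388,147),(385,490)],.0345+.018)
print('pocket tool-yz mm\n',p,'\nfoot\n',f)
print('mid far: pocket',p[:2].mean(0),'foot',f[:2].mean(0))
show()
E
```

```text
pocket tool-yz mm
 [[-23.5378 -47.2678]
 [ 27.2541 -47.3587]
 [ 26.3048  34.887 ]] 
foot
 [[-20.8863 -43.9435]
 [ 21.4139 -43.9887]
 [ 22.7234  23.7451]]
mid far: pocket [  1.8581 -47.3133] foot [  0.2638 -43.9661]
t 14.7667 pos [ 0.5199 -0.0389  0.0982] 
 [[-0.0003  0.981  -0.194 ]
 [ 0.001  -0.194  -0.981 ]
 [-1.     -0.0005 -0.001 ]] F [ 0.464  -0.1254 -2.4461] open 0.006943621851358352
```

arm_command --plan '[[[0.002, 0.001, 0, 0.2, 0, 0, 0], [0.003, 0, 0, 0, 0, 0, 0], [0.003, 0, 0, 0, 0, 0, 0], [0.003, 0, 0, 0, 0, 0, 0], [0.002, 0, 0, 0, 0, 0, 0], [0.001, 0, 0, 0, 0, 0, 0], [0, 0, 0, 0, 0, 0, 0]]]'

```text
t: 15.35
tool_pos: [0.522, -0.0394, 0.0842]
tool_rot: [1.356, 1.107, -1.352]
contact_force: [0.6, 0.9, -2.8]
opening: 0.0075
```

```bash
python3 - <<'E'
from h import *
show()
E
```

```text
t 15.35 pos [ 0.522  -0.0394  0.0842] 
 [[ 0.0023  0.9802 -0.198 ]
 [ 0.0005 -0.198  -0.9802]
 [-1.      0.0022 -0.001 ]] F [ 0.601   0.8645 -2.8211] open 0.007496276835416172
```

The foot is 6 mm below the rim and touching nothing, so it has entered the pocket. I'll continue down.

arm_command --plan '[[[0.002, 0, 0, 0, 0, 0, 0], [0.002, 0, 0, 0, 0, 0, 0], [0.002, 0, 0, 0, 0, 0, 0], [0.001, 0, 0, 0, 0, 0, 0], [0.001, 0, 0, 0, 0, 0, 0], [0, 0, 0, 0, 0, 0, 0]]]'

```text
t: 15.85
tool_pos: [0.5226, -0.0396, 0.077]
tool_rot: [1.356, 1.106, -1.352]
contact_force: [0.1, 0.4, -3.3]
opening: 0.0074
```

```bash
python3 - <<'E'
from h import *
show()
E
```

```text
t 15.85 pos [ 0.5226 -0.0396  0.077 ] 
 [[ 0.0029  0.9802 -0.198 ]
 [ 0.0002 -0.198  -0.9802]
 [-1.      0.0028 -0.0008]] F [ 0.0541  0.408  -3.2866] open 0.00742338588079231
```

arm_command --plan '[[[0.001, 0, 0, 0, 0, 0, 0], [0.001, 0, 0, 0, 0, 0, 0], [0.001, 0, 0, 0, 0, 0, 0], [0.001, 0, 0, 0, 0, 0, 0]]]'

```text
t: 16.18
tool_pos: [0.5229, -0.0397, 0.0767]
tool_rot: [1.355, 1.107, -1.353]
contact_force: [-3.8, 1.2, 5.8]
opening: 0.0073
```

```bash
python3 - <<'E'
from h import *
show()
E
```

```text
t 16.1833 pos [ 0.5229 -0.0397  0.0767] 
 [[ 0.0019  0.9803 -0.1977]
 [ 0.     -0.1977 -0.9803]
 [-1.      0.0019 -0.0004]] F [-3.8203  1.17    5.8358] open 0.007308004844793588
```

It is seated at exactly the predicted height, with 8 N of contact. I'll release and retreat upward.

arm_command --plan '[[[0, 0, 0, 0, 0, 0, 0.02], [0, 0, 0, 0, 0, 0, 0.03], [0, 0, 0, 0, 0, 0, 0.04], [0, 0, 0, 0, 0, 0, 0.05], [0, 0, 0, 0, 0, 0, 0.06], [-0.004, 0, 0, 0, 0, 0, 0.06], [-0.01, 0, 0, 0, 0, 0, 0.06], [-0.016, 0, 0, 0, 0, 0, 0.06], [-0.02, 0, 0, 0, 0, 0, 0.06], [-0.02, 0, 0, 0, 0, 0, 0.06], [-0.018, 0, 0, 0, 0, 0, 0.06], [-0.012, 0, 0, 0, 0, 0, 0.06], [-0.006, 0, 0, 0, 0, 0, 0.06], [-0.002, 0, 0, 0, 0, 0, 0.06], [0, 0, 0, 0, 0, 0, 0.06], [0, 0, 0, 0, 0, 0, 0.06]]]'

```text
t: 17.52
tool_pos: [0.5238, -0.0399, 0.1945]
tool_rot: [1.358, 1.102, -1.348]
contact_force: [-0.2, 0.4, -0.0]
opening: 0.06
```

```bash
python3 - <<'E'
from h import *
show()
for c in ('wrist','side','top'):
    o,im=snap(c,c+'8.png')
    if c=='wrist':np.save('o8.npy',o,allow_pickle=True)
    marks(c,o,['menu_board','board_edge_left','board_edge_right'],n=2)
    if c!='wrist':marks(c,o,['clip','clip_tip_a'],n=1)
E
```

```text
t 17.5167 pos [ 0.5238 -0.0399  0.1945] 
 [[ 0.008   0.9802 -0.1978]
 [-0.001  -0.1978 -0.9802]
 [-1.      0.0081 -0.0006]] F [-0.2258  0.3809 -0.0354] open 0.05995162395539576
wrist menu_board 0.86 [ 0.527  -0.0378  0.0141]
wrist menu_board 0.75 [0.334  0.2143 0.0022]
wrist board_edge_left 0.67 [0.5314 0.0181 0.0834]
wrist board_edge_right 0.57 [0.2743 0.2309 0.0677]
side menu_board 0.67 [ 0.5206 -0.0394  0.0121]
side menu_board 0.67 [ 0.328   0.2209 -0.0008]
side board_edge_left 0.65 [0.3867 0.2069 0.0703]
side board_edge_right 0.7 [0.2781 0.2287 0.0684]
side clip 0.89 [ 0.4566  0.3651 -0.0036]
side clip_tip_a 0.96 [0.4207 0.3633 0.0135]
top menu_board 0.94 [ 0.5219 -0.0399  0.0108]
top menu_board 0.91 [0.3294 0.2148 0.0009]
top board_edge_left 0.81 [0.3844 0.2059 0.071 ]
top board_edge_right 0.96 [0.274  0.2301 0.0705]
top board_edge_right 0.75 [ 0.5124 -0.0967  0.0796]
top clip 0.62 [ 0.5238 -0.0408  0.0151]
top clip_tip_a 0.68 [0.4187 0.3644 0.0116]
```

Marks from all cameras put the board home: z ≈ 0.012–0.014 and about 0.522,−0.040. Now over to the clip.

arm_command --plan '[[[0, -0.005, -0.016, 0, 0, 0, 0.08], [0, -0.008, -0.026, 0, 0, 0, 0.08], [0, -0.01, -0.033, 0, 0, 0, 0.08], [0, -0.01, -0.034, 0, 0, 0, 0.08], [0, -0.01, -0.034, 0, 0, 0, 0.08], [0, -0.01, -0.034, 0, 0, 0, 0.08], [0, -0.01, -0.034, 0, 0, 0, 0.08], [0, -0.01, -0.034, 0, 0, 0, 0.08], [0, -0.01, -0.034, 0, 0, 0, 0.08], [0, -0.01, -0.033, 0, 0, 0, 0.08], [0, -0.009, -0.028, 0, 0, 0, 0.08], [0, -0.007, -0.022, 0, 0, 0, 0.08], [0, -0.005, -0.015, 0, 0, 0, 0.08], [0, -0.003, -0.009, 0, 0, 0, 0.08], [0, -0.001, -0.004, 0, 0, 0, 0.08], [0, 0, 0, 0, 0, 0, 0.08]]]'

```text
t: 19.65
tool_pos: [0.4852, 0.3844, 0.1945]
tool_rot: [1.363, 1.096, -1.347]
contact_force: [-0.4, -0.0, 0.7]
opening: 0.0801
```

arm_command --plan '[[[0, 0, 0, 5, 0, 0, 0.08], [0, 0, 0, 7, 0, 0, 0.08], [0, 0, 0, 7, 0, 0, 0.08], [0, 0, 0, 7, 0, 0, 0.08], [0, 0, 0, 7, 0, 0, 0.08], [0, 0, 0, 7, 0, 0, 0.08], [0, 0, 0, 7, 0, 0, 0.08], [0, 0, 0, 7, 0, 0, 0.08], [0, 0, 0, 7, 0, 0, 0.08], [0, 0, 0, 7, 0, 0, 0.08], [0, 0, 0, 5, 0, 0, 0.08], [0, 0, 0, 3, 0, 0, 0.08], [0, 0, 0, 1, 0, 0, 0.08], [0, 0, 0, 0, 0, 0, 0.08], [0, 0, 0, 0, 0, 0, 0.08]]]'

```text
t: 20.9
tool_pos: [0.4914, 0.3659, 0.195]
tool_rot: [-2.228, 0.039, 2.196]
contact_force: [0.4, -0.0, 0.0]
opening: 0.0797
```

```bash
python3 - <<'E'
from h import *
show();o,im=snap('wrist','w9.png');np.save('o9.npy',o,allow_pickle=True)
marks('wrist',o,['clip','clip_tip_a','clip_tip_b'],n=2)
r=cut_out('wrist','clip')
for d in r[:2]:
    m=d['mask'];ys,xs=np.where(m);print(d['conf'],xs.min(),xs.max(),ys.min(),ys.max(),m.sum())
m=r[0]['mask'];np.save('m9.npy',m)
for y in range(ys.min() if len(r)==1 else 0,480,4):
    x=np.where(m[y])[0]
    if len(x):
        g=np.split(x,np.where(np.diff(x)>1)[0]+1);print(y,[(a[0],a[-1]) for a in g if len(a)>1],end='; ')
show()
E
```

```text
t 20.9 pos [0.4914 0.3659 0.195 ] 
 [[ 0.0144 -0.0264 -0.9995]
 [-0.0088 -0.9996  0.0263]
 [-0.9999  0.0084 -0.0146]] F [ 0.3631 -0.0483  0.0126] open 0.07974304155215738
wrist clip 0.73 [0.4604 0.3617 0.0021]
wrist clip_tip_a 0.96 [0.4163 0.3679 0.0151]
wrist clip_tip_a 0.62 [0.4197 0.3637 0.0155]
wrist clip_tip_b 0.96 [0.4163 0.3679 0.0151]
wrist clip_tip_b 0.62 [0.4197 0.3637 0.0155]
0.84 298 343 199 288 1035
199 [(np.int64(340), np.int64(342))]; 203 [(np.int64(298), np.int64(304)), (np.int64(338), np.int64(343))]; 207 [(np.int64(298), np.int64(305)), (np.int64(337), np.int64(342))]; 211 [(np.int64(300), np.int64(306)), (np.int64(336), np.int64(341))]; 215 [(np.int64(302), np.int64(308)), (np.int64(335), np.int64(340))]; 219 [(np.int64(303), np.int64(310)), (np.int64(333), np.int64(339))]; 223 [(np.int64(304), np.int64(311)), (np.int64(332), np.int64(337))]; 227 [(np.int64(306), np.int64(312)), (np.int64(331), np.int64(336))]; 231 [(np.int64(307), np.int64(313)), (np.int64(330), np.int64(334))]; 235 [(np.int64(309), np.int64(333))]; 239 [(np.int64(312), np.int64(332))]; 243 [(np.int64(313), np.int64(331))]; 247 [(np.int64(315), np.int64(328))]; 251 [(np.int64(315), np.int64(318)), (np.int64(325), np.int64(327))]; 255 [(np.int64(315), np.int64(318)), (np.int64(326), np.int64(327))]; 259 [(np.int64(315), np.int64(318)), (np.int64(326), np.int64(327))]; 263 [(np.int64(316), np.int64(319)), (np.int64(326), np.int64(327))]; 267 [(np.int64(317), np.int64(319)), (np.int64(326), np.int64(327))]; 271 [(np.int64(326), np.int64(328))]; 275 [(np.int64(317), np.int64(321)), (np.int64(323), np.int64(328))]; 279 [(np.int64(317), np.int64(328))]; 283 [(np.int64(317), np.int64(327))]; 287 [(np.int64(318), np.int64(325))]; t 21.15 pos [0.4911 0.3667 0.195 ] 
 [[ 0.0143 -0.026  -0.9996]
 [-0.0086 -0.9996  0.0259]
 [-0.9999  0.0082 -0.0145]] F [ 0.0889 -0.153  -0.8004] open 0.08029319659885924
```

```bash
python3 - <<'E'
from h import *
o=np.load('o9.npy',allow_pickle=True).item()
A=atz('wrist',o,[(299,201),(343,199.5),(322.5,289)],.028)
t=A[:2].mean(0);j=A[2];d=(j-t)[:2];L=np.linalg.norm(d);u=d/L
h=t[:2]+u*.042*L/.088;g=h-u*.026
print('tails',A[:2],np.linalg.norm(A[0]-A[1]),'L',L,'dir',np.degrees(np.arctan2(u[1],u[0])),'hinge',h,'grasp',g)
# tool y = clip y rotated: clip y angle = dir+90 ; want tool y ~ -90
a=np.arctan2(u[1],u[0])+np.pi/2
delta([*g,.05],down(a));print(np.degrees(a))
E
```

```text
tails [[0.5046 0.3861 0.028 ]
 [0.5049 0.3448 0.028 ]] 0.04131619096256162 L 0.09023111578184038 dir 179.42718781956367 hinge [0.4617 0.3659] grasp [0.4877 0.3656]
shift mm [144.9274  -0.0565   5.4947] turn deg [-0.9145 -0.8277 -0.4771]
269.4271878195637
```

arm_command --plan '[[[0.008, 0, 0.002, -0.4, -0.4, -0.3, 0.065], [0.014, 0, 0.002, -0.3, -0.3, -0.2, 0.065], [0.018, 0, 0, -0.2, -0.1, 0, 0.065], [0.02, 0, 0, 0, 0, 0, 0.065], [0.02, 0, 0, 0, 0, 0, 0.065], [0.02, 0, 0, 0, 0, 0, 0.065], [0.018, 0, 0, 0, 0, 0, 0.065], [0.014, 0, 0, 0, 0, 0, 0.065], [0.01, 0, 0, 0, 0, 0, 0.065], [0.006, 0, 0, 0, 0, 0, 0.065], [0.003, 0, 0, 0, 0, 0, 0.065], [0, 0, 0, 0, 0, 0, 0.065], [0, 0, 0, 0, 0, 0, 0.065]]]'

```text
t: 22.23
tool_pos: [0.4812, 0.3653, 0.0258]
tool_rot: [-2.209, 0.005, 2.231]
contact_force: [0.8, -0.8, -0.1]
opening: 0.0653
```

```bash
python3 - <<'E'
from h import *
show();delta([.487,.3656,-.024],down(np.radians(-90.6)))
o,im=snap('wrist');marks('wrist',o,['clip','clip_tip_a'],n=1)
o,im=snap('side','s10.png');P=o['tool_pos'];print(proj('side',o,[P,P+[0,0,.031],[.487,.3656,0]]))
E
```

```text
t 22.2333 pos [0.4812 0.3653 0.0258] 
 [[-0.01   -0.0035 -0.9999]
 [-0.0009 -1.      0.0035]
 [-0.9999  0.0009  0.01  ]] F [ 0.8374 -0.8171 -0.1057] open 0.06527890645351184
shift mm [49.7022 -0.3944 -6.2739] turn deg [ 0.4001  0.5728 -0.0553]
wrist clip 0.66 [0.4638 0.3658 0.0024]
wrist clip_tip_a 0.92 [0.4164 0.3689 0.0149]
[[316.1144 337.5156]
 [315.8399 319.939 ]
 [313.1407 351.989 ]]
```

arm_command --plan '[[[0.006, 0, -0.003, 0.2, 0.3, 0, 0.065], [0.009, 0, -0.003, 0.2, 0.2, 0, 0.065], [0.01, 0, -0.001, 0, 0, 0, 0.065], [0.008, 0, 0, 0, 0, 0, 0.065], [0.006, 0, 0, 0, 0, 0, 0.065], [0.004, 0, 0, 0, 0, 0, 0.065], [0.001, 0, 0, 0, 0, 0, 0.065], [0, 0, 0, 0, 0, 0, 0.065]]]'

```text
t: 23.1
tool_pos: [0.4906, 0.366, -0.021]
tool_rot: [-2.219, 0.012, 2.212]
contact_force: [-0.2, 0.7, -0.2]
opening: 0.065
```

```bash
python3 - <<'E'
from h import *
show();delta([.487,.3656,-.024],down(np.radians(-90.6)))
E
```

```text
t 23.1 pos [ 0.4906  0.366  -0.021 ] 
 [[ 0.003  -0.0115 -0.9999]
 [ 0.0009 -0.9999  0.0115]
 [-1.     -0.0009 -0.003 ]] F [-0.1906  0.7493 -0.2253] open 0.06500123518678669
shift mm [2.9565 0.4112 3.5717] turn deg [-0.0565 -0.1694  0.0522]
```

arm_command --plan '[[[0.001, 0, 0.003, 0, 0, 0, 0.05], [0, 0, 0, 0, 0, 0, 0.04], [0, 0, 0, 0, 0, 0, 0.035], [0, 0, 0, 0, 0, 0, 0.03], [0, 0, 0, 0, 0, 0, 0.025], [0, 0, 0, 0, 0, 0, 0.02], [0, 0, 0, 0, 0, 0, 0.01], [0, 0, 0, 0, 0, 0, 0], [0, 0, 0, 0, 0, 0, 0], [0, 0, 0, 0, 0, 0, 0]]]' --squeeze 40

```text
t: 23.93
tool_pos: [0.4885, 0.3671, -0.02]
tool_rot: [-2.221, 0.009, 2.208]
contact_force: [-0.0, 0.7, 0.0]
opening: 0.0151
```

```bash
python3 - <<'E'
from h import *
show();o,im=snap('wrist','w11.png');marks('wrist',o,['clip','clip_tip_a','clip_tip_b'],n=2)
for d in cut_out('wrist','clip')[:1]:
    m=d['mask'];ys,xs=np.where(m);print(d['conf'],xs.min(),xs.max(),ys.min(),ys.max())
    for y in range(ys.min(),ys.max(),8):
        x=np.where(m[y])[0];print(y,[(int(a[0]),int(a[-1])) for a in np.split(x,np.where(np.diff(x)>1)[0]+1)],end=';')
E
```

```text
t 23.9333 pos [ 0.4885  0.3671 -0.02  ] 
 [[ 0.0061 -0.0113 -0.9999]
 [ 0.003  -0.9999  0.0113]
 [-1.     -0.0031 -0.0061]] F [-0.0421  0.7224  0.0129] open 0.015115472277466933
wrist clip 0.65 [0.4556 0.3649 0.0009]
0.97 295 350 272 412
272 [(305, 310), (335, 337)];280 [(304, 312), (333, 340)];288 [(302, 312), (333, 341)];296 [(300, 312), (333, 343)];304 [(300, 312), (333, 343)];312 [(303, 312), (333, 342)];320 [(303, 312), (333, 341)];328 [(303, 312), (333, 341)];336 [(304, 312), (333, 340)];344 [(304, 312), (333, 339)];352 [(304, 340)];360 [(303, 341)];368 [(303, 341)];376 [(303, 342)];384 [(302, 344)];392 [(295, 311), (325, 327), (330, 349)];400 [(295, 309), (335, 350)];408 [(295, 305), (339, 350)];
```

The clip is gripped: opening 15 mm, tails together, jaws spread in the mask. I'll lift and travel.

arm_command --plan '[[[-0.005, 0, 0, 0, 0, 0, 0], [-0.01, 0, 0, 0, 0, 0, 0], [-0.015, 0, 0, 0, 0, 0, 0], [-0.018, 0, 0, 0, 0, 0, 0], [-0.02, 0, 0, 0, 0, 0, 0], [-0.02, 0, 0, 0, 0, 0, 0], [-0.016, 0, 0, 0, 0, 0, 0], [-0.01, 0, 0, 0, 0, 0, 0], [-0.005, 0, 0, 0, 0, 0, 0], [-0.002, 0, 0, 0, 0, 0, 0], [0, 0, 0, 0, 0, 0, 0], [0, 0, 0, 0, 0, 0, 0]]]'

```text
t: 25.18
tool_pos: [0.486, 0.3655, 0.1097]
tool_rot: [-2.22, 0.011, 2.211]
contact_force: [-1.0, -0.1, 0.2]
opening: 0.0149
```

```bash
python3 - <<'E'
from h import *
show();o,im=snap('side','s12.png');marks('side',o,['clip','clip_tip_a'],n=2);o,im=snap('wrist','w12.png');marks('wrist',o,['clip','clip_tip_a'],n=2)
E
```

```text
t 25.1833 pos [0.486  0.3655 0.1097] 
 [[ 0.0038 -0.011  -0.9999]
 [ 0.001  -0.9999  0.011 ]
 [-1.     -0.001  -0.0038]] F [-1.03   -0.0765  0.1579] open 0.014944539019643705
side clip 0.69 [ 0.5091 -0.0975  0.0805]
side clip 0.59 [0.4514 0.3654 0.1269]
side clip_tip_a 0.59 [0.4153 0.3481 0.1394]
side clip_tip_a 0.56 [0.4138 0.3803 0.1431]
wrist clip 0.59 [0.4533 0.3646 0.1331]
```

arm_command --plan '[[[0, 0.01, -0.003, 0, 0, 0, 0], [0, 0.018, -0.006, 0, 0, 0, 0], [0, 0.024, -0.008, 0, 0, 0, 0], [0, 0.028, -0.0095, 0, 0, 0, 0], [0, 0.03, -0.01, 0, 0, 0, 0], [0, 0.03, -0.01, 0, 0, 0, 0], [0, 0.028, -0.0095, 0, 0, 0, 0], [0, 0.022, -0.0075, 0, 0, 0, 0], [0, 0.016, -0.006, 0, 0, 0, 0], [0, 0.01, -0.004, 0, 0, 0, 0], [0, 0.005, -0.002, 0, 0, 0, 0], [0, 0.002, 0, 0, 0, 0, 0], [0, 0, 0, 0, 0, 0, 0]]]'

```text
t: 26.57
tool_pos: [0.5607, 0.1253, 0.1062]
tool_rot: [-2.217, 0.014, 2.22]
contact_force: [-0.6, 0.2, 0.7]
opening: 0.0151
```

arm_command --plan '[[[0, 0, 0, -4, 0, 0, 0], [0, 0, 0, -6, 0, 0, 0], [0, 0, 0, -7, 0, 0, 0], [0, 0, 0, -7, 0, 0, 0], [0, 0, 0, -7, 0, 0, 0], [0, 0, 0, -7, 0, 0, 0], [0, 0, 0, -7, 0, 0, 0], [0, 0, 0, -7, 0, 0, 0], [0, 0, 0, -7, 0, 0, 0], [0, 0, 0, -7, 0, 0, 0], [0, 0, 0, -6, 0, 0, 0], [0, 0, 0, -4, 0, 0, 0], [0, 0, 0, -2, 0, 0, 0], [0, 0, 0, -1, 0, 0, 0], [0, 0, 0, 0, 0, 0, 0], [0, 0, 0, 0, 0, 0, 0]]]'

```text
t: 27.9
tool_pos: [0.5536, 0.1436, 0.1045]
tool_rot: [1.313, 1.144, -1.319]
contact_force: [-0.2, -0.1, 0.1]
opening: 0.0154
```

```bash
python3 - <<'E'
from h import *
show();delta([.5592,.1402,.065],down(np.radians(-11.4)))
for c in ('side','top','wrist'):
    o,im=snap(c,c+'13.png');marks(c,o,['clip','clip_tip_a','menu_board'],n=2)
E
```

```text
t 27.9 pos [0.5536 0.1436 0.1045] 
 [[-0.0067  0.9896 -0.1438]
 [ 0.0027 -0.1438 -0.9896]
 [-1.     -0.0071 -0.0017]] F [-0.1619 -0.0905  0.1147] open 0.01537887438047814
shift mm [39.4259  6.284   2.6174] turn deg [ 3.1304 -0.0877  0.4076]
side clip 0.86 [0.5446 0.1111 0.1234]
side clip_tip_a 0.81 [0.5606 0.0688 0.1372]
side clip_tip_a 0.75 [0.5291 0.0691 0.1379]
side menu_board 0.73 [ 0.5206 -0.0393  0.0093]
side menu_board 0.6 [ 0.3311  0.22   -0.0002]
top clip 0.66 [0.5457 0.113  0.1293]
top clip_tip_a 0.68 [0.5572 0.0709 0.1364]
top clip_tip_a 0.56 [0.5311 0.0741 0.1379]
top menu_board 0.62 [ 0.5189 -0.0379  0.0107]
wrist clip 0.8 [0.5532 0.1116 0.1291]
wrist menu_board 0.91 [ 0.5271 -0.0425  0.0162]
wrist menu_board 0.83 [ 0.3339  0.2148 -0.0013]
```

arm_command --plan '[[[0.004, 0.002, 0.001, 1, 0, 0.1, 0], [0.008, 0.002, 0.001, 1, 0, 0.1, 0], [0.009, 0.002, 0, 0.8, 0, 0.1, 0], [0.008, 0, 0, 0.3, 0, 0, 0], [0.006, 0, 0, 0, 0, 0, 0], [0.003, 0, 0, 0, 0, 0, 0], [0.001, 0, 0, 0, 0, 0, 0], [0, 0, 0, 0, 0, 0, 0], [0, 0, 0, 0, 0, 0, 0]]]'

```text
t: 29.25
tool_pos: [0.5586, 0.1392, 0.059]
tool_rot: [1.357, 1.109, -1.362]
contact_force: [-0.3, 0.8, 0.1]
opening: 0.0155
```

```bash
python3 - <<'E'
from h import *
show();delta([.5444,.0667,.065],down(np.radians(-11.4)))
o,im=snap('side','s14.png');marks('side',o,['clip','clip_tip_a'],n=2)
o,im=snap('wrist','w14.png');np.save('o14.npy',o,allow_pickle=True);marks('wrist',o,['clip','clip_tip_a','menu_board','board_edge_left'],n=2)
cv2.imwrite('pics/z14.png',cv2.resize(cv2.hconcat([im[200:400,220:420],]),(600,600),interpolation=cv2.INTER_CUBIC)[:,:,::-1])
E
```

```text
t 29.25 pos [0.5586 0.1392 0.059 ] 
 [[-0.0046  0.9789 -0.2041]
 [ 0.0012 -0.2041 -0.9789]
 [-1.     -0.0048 -0.0002]] F [-0.3009  0.81    0.0877] open 0.015470600237117991
shift mm [-6.0179  0.8204 73.8585] turn deg [-0.3786 -0.012   0.2724]
side clip 0.69 [0.5505 0.1085 0.073 ]
side clip_tip_a 0.81 [0.5601 0.0609 0.0904]
side clip_tip_a 0.63 [0.5328 0.0682 0.0936]
wrist menu_board 0.7 [0.3348 0.2142 0.0015]
wrist board_edge_left 0.84 [0.3851 0.2068 0.0722]
```

arm_command --plan '[[[0, 0, 0.005, -0.2, 0, 0.1, 0], [-0.001, 0, 0.008, -0.2, 0, 0.1, 0], [-0.001, 0, 0.009, 0, 0, 0, 0], [-0.001, 0, 0.008, 0, 0, 0, 0], [0, 0, 0.006, 0, 0, 0, 0], [0, 0, 0.003, 0, 0, 0, 0], [0, 0, 0.001, 0, 0, 0, 0], [0, 0, 0, 0, 0, 0, 0]]]'

```text
t: 30.32
tool_pos: [0.5503, 0.0946, 0.0635]
tool_rot: [1.355, 1.107, -1.354]
contact_force: [-1.1, 1.0, -1.0]
opening: 0.0155
```

```bash
python3 - <<'E'
from h import *
show();delta([.5444,.0667,.063],down(np.radians(-11.4)))
o,im=snap('side','s15.png');marks('side',o,['clip','clip_tip_a','board_edge_left'],n=2)
o2,t=snap('top','t15.png');marks('top',o2,['clip','clip_tip_a'],n=2)
u=proj('side',o,[[.55,.05,.09]])[0].astype(int);v=proj('top',o2,[[.54,.02,.1]])[0].astype(int);print(u,v)
f=lambda im,c,h:cv2.resize(im[c[1]-h:c[1]+h,c[0]-h:c[0]+h],(400,400),interpolation=cv2.INTER_CUBIC)
w=get_image('wrist');cv2.imwrite('pics/w15.png',w[:,:,::-1])
cv2.imwrite('pics/z15.png',cv2.hconcat([f(im,u,55),f(w,(322,280),110)])[:,:,::-1])
E
```

```text
t 30.3167 pos [0.5503 0.0946 0.0635] 
 [[ 0.0012  0.9802 -0.1981]
 [-0.     -0.1981 -0.9802]
 [-1.      0.0012 -0.0002]] F [-1.094   0.9606 -0.9897] open 0.015477146977236813
shift mm [ 0.5212 -0.2253 28.4995] turn deg [-0.0235 -0.0128 -0.0675]
side clip 0.61 [0.5435 0.0633 0.082 ]
side clip_tip_a 0.83 [0.5522 0.0177 0.0945]
side clip_tip_a 0.74 [0.5212 0.022  0.0962]
side board_edge_left 0.91 [0.3858 0.2075 0.0689]
side board_edge_left 0.66 [0.5379 0.0177 0.0841]
top clip 0.68 [ 0.5359 -0.1562  0.0145]
top clip 0.5 [0.539  0.0649 0.0837]
top clip_tip_a 0.75 [0.5337 0.0217 0.082 ]
top clip_tip_a 0.61 [0.5498 0.0225 0.0944]
[309 231] [327 234]
```

View pics/z15.png

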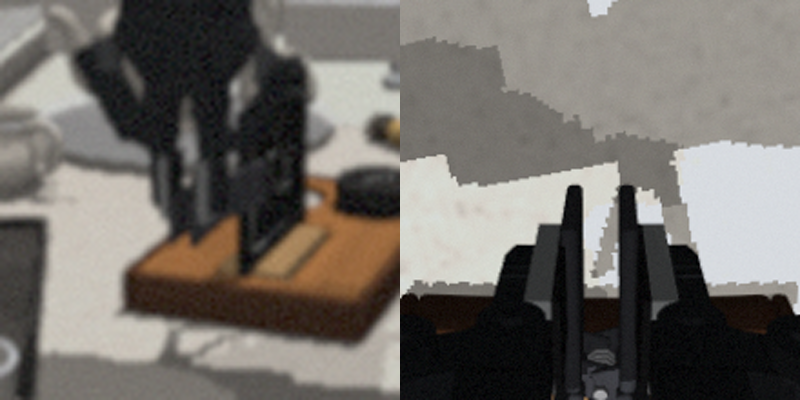

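The side crop shows the board standing square in the pocket and the open jaws just outside its left edge. The wrist crop shows the tails held parallel between the pads. I'll go in the last 28 mm.

arm_command --plan '[[[0, 0, 0.003, 0, 0, 0, 0], [0, 0, 0.005, 0, 0, 0, 0], [0, 0, 0.006, 0, 0, 0, 0], [0, 0, 0.005, 0, 0, 0, 0], [0, 0, 0.004, 0, 0, 0, 0], [0, 0, 0.002, 0, 0, 0, 0], [0, 0, 0.001, 0, 0, 0, 0], [0, 0, 0, 0, 0, 0, 0], [0, 0, 0, 0, 0, 0, 0], [0, 0, 0, 0, 0, 0, 0], [0, 0, 0, 0, 0, 0, 0]]]'

```text
t: 31.63
tool_pos: [0.5446, 0.0669, 0.0634]
tool_rot: [1.354, 1.108, -1.353]
contact_force: [-0.3, 0.2, -0.6]
opening: 0.0157
```

```bash
cat > chk.py <<'E'
from h import *
show();delta([.5444,.0667,.063],down(np.radians(-11.4)))
B=down(np.radians(-11.4));X=B[:,1];Y=-B[:,2];O=np.array([.5229,-.0397,.014])
for c in ('side','top'):
    o,im=snap(c,c+'_f.png');M=c2w(c,o)
    for s in ('clip','clip_tip_a','board_edge_left','menu_board'):
        for d in mark_of(c,s)[:3]:
            p=M[:3,:3]@np.array(d['at'])+M[:3,3];q=p-O
            if np.linalg.norm(q)<.2: print(c,s,round(d['conf'],2),'board xyz mm',np.array([q@X,q@Y,q[2]])*1000)
show()
E
python3 chk.py
```

```text
t 31.6333 pos [0.5446 0.0669 0.0634] 
 [[ 0.001   0.9804 -0.197 ]
 [-0.0001 -0.197  -0.9804]
 [-1.      0.001  -0.0001]] F [-0.2625  0.1696 -0.575 ] open 0.0157463366158523
shift mm [ 0.3707 -0.1404  0.2622] turn deg [ 0.0375 -0.0038 -0.0572]
side clip 0.54 board xyz mm [-1.9824 76.9807 67.4232]
side clip_tip_a 0.74 board xyz mm [-14.2678  34.0321  80.9339]
side clip_tip_a 0.52 board xyz mm [14.6496 32.3263 80.7792]
side board_edge_left 0.98 board xyz mm [ 4.3373 55.9461 70.2103]
side board_edge_left 0.26 board xyz mm [ -34.1921 -115.6913   -2.3032]
side menu_board 0.98 board xyz mm [ 0.1431  1.8174 -2.2475]
top clip 0.57 board xyz mm [-4.6598 79.0202 69.5891]
top clip_tip_a 0.51 board xyz mm [10.2673 36.6845 84.8628]
top clip_tip_a 0.29 board xyz mm [ -37.5529 -109.427    -1.6051]
top board_edge_left 0.68 board xyz mm [-0.6365 59.6296 65.8973]
top menu_board 0.98 board xyz mm [-6.3411 -0.5622 -0.4526]
t 32.1333 pos [0.5445 0.0668 0.0633] 
 [[ 0.0009  0.9804 -0.1971]
 [-0.0002 -0.1971 -0.9804]
 [-1.      0.0009 -0.    ]] F [ 0.499  -0.7007 -0.4492] open 0.015236217422805131
```

```bash
python3 - <<'E'
import cv2
s=cv2.imread('pics/side_f.png')[170:300,250:380];t=cv2.imread('pics/top_f.png')[190:290,290:390]
cv2.imwrite('pics/zf.png',cv2.hconcat([cv2.resize(x,(400,400),interpolation=cv2.INTER_CUBIC) for x in (s,t)]))
E
python3 -c "
from h import *
show();print(finish_job())"
```

```text
t 32.1333 pos [0.5445 0.0668 0.0633] 
 [[ 0.0009  0.9804 -0.1971]
 [-0.0002 -0.1971 -0.9804]
 [-1.      0.0009 -0.    ]] F [ 0.499  -0.7007 -0.4492] open 0.015236217422805131
the job is handed in; nothing more can be done
None
```

The board is in the caddy pocket and let go. The clip is held squeezed open round its left edge without touching it, and I handed the job in at 32 s.

**Board:** I lowered it in and it touched the pocket floor at the expected height with about 8 N. The last side and top marks put it 0–2 mm below nominal in height, which is within their error. Its sideways position read 0.1 mm off in the side view and about 6 mm off in the top view; before handing in, other readings (including where the gripper released it) agreed to a few mm.

**Clip:** Both side-view tips lie about 14 mm either side of the panel plane and 32–34 mm from the board's centre, so about 24 mm inside the edge. The hinge is about 19 mm outside the edge, and the tips are about 81 mm above the foot's underside. The top view found only one tip, and its hinge reading was about 3 mm different from the side view. The wrist force was about 1 N, no more than sensor noise, and the gripper reads 15 mm on the squeezed tails.

**What went wrong:** My first grasp closed on nothing. The real fingertips end about 31 mm short of the reported TCP, so the fingers shut just above the panel; I corrected for this and nothing was disturbed. I had used up the picture views, so I could not look at the final pose and relied on the networks' marks and the force reading. I also did not re-measure the bystanders at the end, but saw no sign that any had been moved.

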